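# Return four swapped bench things to the mats of their own colours

## Robot

A 6-joint arm with a two-finger parallel gripper is mounted at the origin on a cart in front of the work surface, level with it; the furniture and walls round the work are solid. World frame = base frame: x ahead of the robot, y to its left, z up, the work surface at z = 0. Lengths are in m, angles in rad, forces in N, time in s.
With the tool pointing down it reaches from about 0.425 to 1.125 m from the base axis. Payload 14.9 kg.
Tool frame: the origin (TCP) lies midway between the tips of the shut fingers; the grasp point (between the pads) lies 19 mm behind it (ctrl.tcp_to_grasp is the distance from the TCP to the grasp point, in m); z points along the fingers, y is the line along which they close (so a half turn about z gives the same grasp; the last joint's range is limited). The gripper opens to 91 mm and grips with 3 to 60 N. Pads are 32 mm wide; open, the fingers measure 118 mm over their backs; the gripper's body (76 mm by 178 mm) begins 60 mm behind the grasp point.
Start: joints at [1.281, 0.379, 1.734, -0, 1.028, -0.033], TCP at [0.178, 0.677, 0.214] pointing down, gripper open.
Joint ranges: [-2.77, 2.77], [-0.74, 2.19], [0, 2.66], [-1.06, 4.2], [0.31, 2.87], [-3.08, 3.08]. Speed limits (rad/s): [1.89, 1.89, 2.39, 3.14, 3.14, 3.14].

## Interface

Orientations are given as a unit quaternion [x, y, z, w].
In Python, from cell import sense, imaging, ctrl gives the robot as it stands.
- The arm moves only by the tool move_arm, never from a script. Its argument "targets" is a list that holds one entry, the list of rows, each a list of 6 numbers: the shift along the world's x, y, z each as a share of 0.3 m, from -1 to 1, then the turn, a rotation vector about the world's x, y, z each as a share of pi/4 rad, from -1 to 1. In form: [[[tx, ty, tz, wx, wy, wz], ...]]. A call has exactly 10 rows; each row is the pose to reach, as a shift and turn from the pose commanded when the call began; what a row does not reach only later rows make up. A row lasts 1/12 s, in which the tool goes at most 41.7 mm and 7.16 degrees, less where a joint would pass 70% of its speed; a pose out of reach is approached as far as the arm can. A call with a number of a shift or a turn outside -1 to 1 is refused whole. A call with a gripper value outside its range is refused whole. "claw" is the opening, from 0 (shut) to 1 (fully open), set as the call begins (left out, the last holds). The fingers move at their own pace and stop on an object; "grip_force" is the grip in N (left out, the last holds). Time passes only in rows, so rows that repeat a pose let the fingers close, or fill a call up. It gives the time, the measured TCP pose, the force, the opening and the grip force at its end, in the units of the state.
- sense(): the state, without advancing time (a new reading comes with each control period).
- imaging.grab_frame(name): name is "side" or "top" or "wrist"; returns a dict with "color" (420x560x3 uint8, red, green, blue), "K" (3x3 intrinsics, pixels), "position" and "rotation" of the camera in the world. Camera axes: x right, y down, z forward; pixel columns grow to the right and rows downward; lengths in m; the calibration is good to about 2 mm. A picture is of the moment at which its call begins. There is no depth.
- ctrl.close_job(): hands the job in; it is judged then, once.
The state is a dict: "t": time; "qpos": joint angles; "qd": joint speeds; "tau": joint torques, N m; "position": TCP position; "ee_rot": TCP orientation; "ft_force": force on the tool from outside, world axes, zero at the start; "moment": the same for the moment, N m; "opening": opening from 0.0 (shut) to 1.0 (fully open); "grip_force": force on a finger pad.
Only numpy, scipy, OpenCV 4.12 (cv2) and the standard library are available. Lean on these libraries where they do the work, as an engineer would, in place of code of your own. Each camera call takes 0.05 s, during which the arm holds its last target. There are 200 camera calls.

## Task

The things on the coloured mats have been swapped about. Put each one in the middle of the mat of its own colour - the yellow tape measure, the orange spring clamp, the dark brown bench dog and the jar with the blue lid - set down the same way up as it is now, with the empty grey mat as a spare place on the way if you like. Do not tip anything over, and leave the pencil where it lies.

Things in the scene. Friction and masses are not known exactly. Their poses are not given: they have to be found in the camera images.
- tape_measure: Yellow tape measure with a black side, standing on edge. Its case is 66 mm long (along its x), 36 mm thick (along its y) and 64 mm tall with round corners; the steel blade and its hook stick out about 20 mm along +x, low down. Origin: centre of the underside of the case, hook not counted, z up. Grip it across the 36 mm. 280 g.
- spring_clamp: Orange spring clamp lying flat: two bars 90 mm long, 18 mm wide, 10 mm thick in a narrow V along its x, held by a steel pin 16 mm across and 18 mm high. The V meets at +x; 36 mm wide at the pin, 48 mm at the open end. Origin: middle of its outline, at the level it rests on; the pin is 6 mm from it towards -x. The bars lie 4 to 14 mm above that level. Grip it at the pin, across y. 90 g.
- bench_dog: Dark brown wooden bench dog (a peg with a thicker head) standing upright, 70 mm tall, round: head 24 mm across at the top, shank 19 mm across at the foot; grip it by the head. Origin: centre of its underside, z up along the peg. 120 g.
- jar: Small closed round jar with a blue lid and a pale paper label, 52 mm across, 62 mm tall, standing upright; the lid is fixed on it. Origin: centre of its underside, z up. 150 g.
- yellow_mat: Flat square plastic mat, plain yellow, 110 x 110 x 5 mm, screwed to the bench top. Origin: centre of its underside (its top is 5 mm higher); x and y along its sides. Home of the yellow tape measure; another thing stands on it at the start.
- orange_mat: Flat square plastic mat, plain orange, 110 x 110 x 5 mm, screwed to the bench top. Origin: centre of its underside (its top is 5 mm higher); x and y along its sides. Home of the orange spring clamp; another thing stands on it at the start.
- brown_mat: Flat square plastic mat, plain dark brown, 110 x 110 x 5 mm, screwed to the bench top. Origin: centre of its underside (its top is 5 mm higher); x and y along its sides. Home of the dark brown bench dog; another thing stands on it at the start.
- blue_mat: Flat square plastic mat, plain blue, 110 x 110 x 5 mm, screwed to the bench top. Origin: centre of its underside (its top is 5 mm higher); x and y along its sides. Home of the jar with the blue lid; another thing stands on it at the start.
- grey_mat: Flat square plastic mat, plain grey, 110 x 110 x 5 mm, screwed to the bench top. Origin: centre of its underside (its top is 5 mm higher); x and y along its sides. The spare mat: empty at the start, free to put a thing down on for a while. The five mats lie in a row from left to right, in any order, with free bench between them.
- pencil: Dark blue pencil, 168 mm long, 8 mm thick, lying along the front edge of the bench, nearer to the robot than the mats. Origin: its middle, on its underside. Leave it alone.
There are look-alikes about, which are no part of the job. Leave any white look-alike of the bench_dog alone. Of the things that look like the spring_clamp, the larger one is meant.

How it is judged:
At the end, for the whole second after the job is handed in: Tape measure, spring clamp, bench dog and jar each rest on the mat of their own colour (yellow, orange, dark brown, blue), origin within 15 mm horizontally of the mat's centre, lying on the mat itself, within 0.25 rad of upright, released and still (horizontal distance between tape_measure and yellow_mat below 0.015 m and z of tape_measure in the frame of yellow_mat below 0.009 m and angle between each of tape_measure, spring_clamp, bench_dog, jar's own z axis and vertical below 0.25 rad and linear speed of each of tape_measure, spring_clamp, bench_dog, jar below 0.02 m/s and contact force between tape_measure and yellow_mat above 0.05 N and horizontal distance between spring_clamp and orange_mat below 0.015 m and z of spring_clamp in the frame of orange_mat below 0.009 m and contact force between spring_clamp and orange_mat above 0.05 N and horizontal distance between bench_dog and brown_mat below 0.015 m and z of bench_dog in the frame of brown_mat below 0.009 m and contact force between bench_dog and brown_mat above 0.05 N and horizontal distance between jar and blue_mat below 0.015 m and z of jar in the frame of blue_mat below 0.009 m and contact force between jar and blue_mat above 0.05 N); the robot touches nothing.
It fails at once if the pencil is moved by more than 15 mm (distance of pencil from where it was at the start of the episode above 0.015 m).
It fails at once if the tape measure is tipped over (angle between tape_measure's own z axis and vertical above 0.7 rad).
It fails at once if the spring clamp is tipped over (angle between spring_clamp's own z axis and vertical above 0.7 rad).
It fails at once if the bench dog is tipped over (angle between bench_dog's own z axis and vertical above 0.7 rad).
It fails at once if the jar is tipped over (angle between jar's own z axis and vertical above 0.7 rad).
It also fails if it takes over 144 s, if anything falls off the work surface, if the arm or the gripper's body presses on something with over 40 N, if the wrist force passes 120 N, or if a joint passes its speed limit or range.

## Working session

There is one attempt and no reset: what is moved stays moved. The work goes in short steps, Python scripts to look and compute and a tool call to move; the robot and the scene stay as the last step left them, time stands still between calls to the robot, and variables do not carry over. Pictures are saved under pics/ and viewed, at most 14 in all, crops included, and the job is handed in when it is done.

Besides the shell and the picture viewer there is one more tool, called as name(argument=value, ...) on one line, values as JSON. move_arm: Moves the arm, as the interface text tells. Shift numbers are shares of 0.3 m and turn numbers shares of pi/4 rad, none past 1 either way. Its arguments: {"type":"object","properties":{"targets":{"type":"array","items":{"type":"array","items":{"type":"array","items":{"type":"number","minimum":-1,"maximum":1}}}},"claw":{"type":"number"},"grip_force":{"type":"number"}},"required":["targets"]}

```bash
ls; mkdir -p pics; python3 - <<'E'
from cell import sense, imaging, ctrl
import cv2
s=sense();print(s)
for n in ("top","side"):
    f=imaging.grab_frame(n);cv2.imwrite(f"pics/{n}0.png",f["color"][:,:,::-1]);print(n,f["K"],f["position"],f["rotation"])
E
```

```text
pics
{'t': 0.0, 'qpos': array([ 1.28069298e+00,  3.79429610e-01,  1.73478674e+00, -2.36385720e-05,
        1.02847871e+00, -3.33145763e-02]), 'qd': array([ 0.00106477, -0.00066584,  0.00113898, -0.00176252, -0.0003911 ,
        0.00147543]), 'tau': array([ 3.28958769e-03, -7.63739276e+01, -4.34372020e+01,  6.51628012e-02,
        4.24942723e-02, -8.42387340e-05]), 'position': array([0.17768979, 0.67666006, 0.21327058]), 'ee_rot': array([ 1.28035832e-01,  9.91769389e-01, -5.45645658e-04, -7.87592330e-05]), 'ft_force': array([-0.73502018,  0.3475517 ,  0.20918322]), 'moment': array([-0.01596597, -0.04852596,  0.00838889]), 'grip_force': 0.0, 'opening': 0.9998874647223671}
top [[476.59410047   0.         291.1160862 ]
 [  0.         476.59410047 204.15609679]
 [  0.           0.           1.        ]] [ 0.36064707 -0.03585925  1.41877707] [ 0.70666757 -0.7064579   0.03140015 -0.0234991 ]
side [[385.86140674   0.         275.8502413 ]
 [  0.         385.86140674 212.17622236]
 [  0.           0.           1.        ]] [ 0.03143367 -0.67802719  0.7833004 ] [ 0.88031232 -0.26085164  0.11886368 -0.37799214]
```

View pics/top0.png

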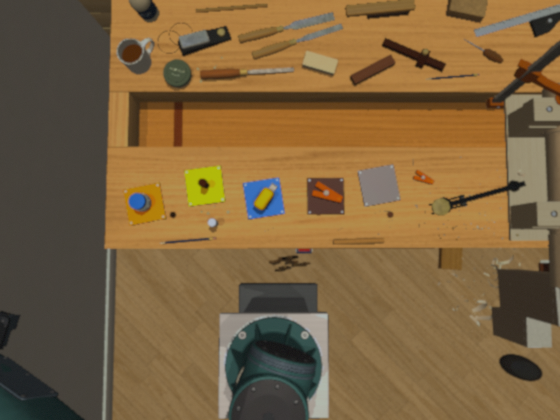

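View pics/side0.png

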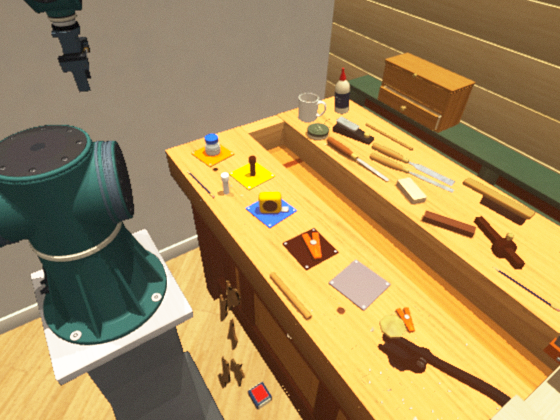

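The top view shows the mats from left to right:
- orange (145,203), holding the jar
- yellow (205,186), holding the dog
- blue (264,198), holding the tape measure
- brown (325,195), holding the larger clamp
- grey (379,185), empty

The look-alikes are a white dog at (212,223) and a smaller clamp at (423,177). The pencil is at (190,240).

```bash
cat > h.py <<'E'
import numpy as np, cv2
from scipy.spatial.transform import Rotation as R
from cell import sense, imaging, ctrl
def grab(n,save=None):
    f=imaging.grab_frame(n)
    if save: cv2.imwrite(f"pics/{save}.png",f["color"][:,:,::-1])
    return f
def rot(f):
    r=np.array(f["rotation"]); return r if r.shape==(3,3) else R.from_quat(r).as_matrix()
def ray(f,uv,z):
    d=rot(f)@np.linalg.inv(f["K"])@np.array([uv[0],uv[1],1.]); p=np.array(f["position"])
    return p+d*(z-p[2])/d[2]
def proj(f,P):
    q=f["K"]@(rot(f).T@(np.array(P)-f["position"])); return q[:2]/q[2]
E
python3 - <<'E'
from h import *
f=grab("top"); hsv=cv2.cvtColor(f["color"],cv2.COLOR_RGB2HSV)
for n,c in dict(orange=(145,203),yellow=(205,186),blue=(264,198),brown=(325,195),grey=(379,185)).items():
    print(n,ray(f,c,.005).round(3), hsv[c[1]-14,c[0]-10],hsv[c[1]+13,c[0]+8])
print('bench',hsv[215,290],hsv[215,240])
for n,c in dict(pencilL=(166,241),pencilR=(215,239),whitedog=(212,223),dog=(204,184)).items(): print(n,ray(f,c,.0).round(3))
w=grab("wrist","w0"); print(w["position"],rot(w).round(3),w["K"][0,0])
i=f["color"][140:260,100:460]; cv2.imwrite("pics/topc.png",cv2.resize(i,(800,267),interpolation=cv2.INTER_CUBIC)[:,:,::-1])
E
```

```text
orange [0.474 0.382 0.005] [ 21 241 180] [ 21 241 178]
yellow [0.525 0.205 0.005] [ 31 241 184] [ 31 241 185]
blue [0.489 0.029 0.005] [108 179 188] [107 178 190]
brown [ 0.498 -0.153  0.005] [  6 108  87] [  8 114  83]
grey [ 0.528 -0.315  0.005] [ 11  30 134] [ 10  29 131]
bench [ 18 157 179] [ 18 154 179]
pencilL [0.361 0.319 0.   ]
pencilR [0.367 0.174 0.   ]
whitedog [0.415 0.183 0.   ]
dog [0.531 0.209 0.   ]
[0.11381821 0.69316123 0.38472107] [[ 0.255  0.94   0.227]
 [ 0.967 -0.248 -0.059]
 [ 0.     0.235 -0.972]] 291.8972640993281
```

View pics/topc.png

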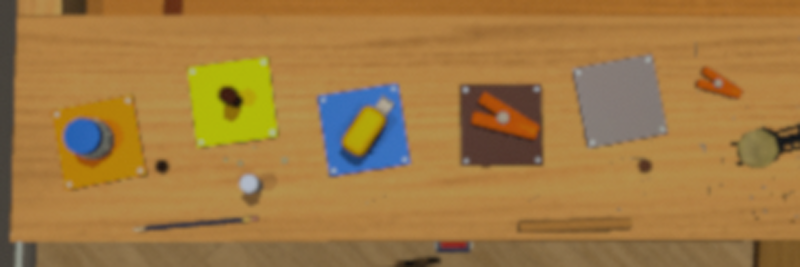

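The crop confirms the clamp meant is the larger one on brown, about 27 px long at (325,192). The small one at (423,177) is about 18 px. The white dog at (212,223) stays where it is. Next I'll fly the arm over for close looks with the wrist camera.

move_arm(targets=[[[0.42,-0.8,0.2,0,0,0.33],[0.42,-0.8,0.2,0,0,0.33],[0.42,-0.8,0.2,0,0,0.33],[0.42,-0.8,0.2,0,0,0.33],[0.42,-0.8,0.2,0,0,0.33],[0.42,-0.8,0.2,0,0,0.33],[0.42,-0.8,0.2,0,0,0.33],[0.42,-0.8,0.2,0,0,0.33],[0.42,-0.8,0.2,0,0,0.33],[0.42,-0.8,0.2,0,0,0.33]]], claw=1)

```text
t: 1.03
position: [0.3037, 0.4374, 0.2739]
ee_rot: [-0.001, 1.0, 0.0, 0.0]
ft_force: [0.2, -0.1, -0.3]
opening: 1.002
grip_force: 0.0
```

move_arm(targets=[[[0.5,-0.8,0,0,0,0],[0.5,-0.8,0,0,0,0],[0.5,-0.8,0,0,0,0],[0.5,-0.8,0,0,0,0],[0.5,-0.8,0,0,0,0],[0.5,-0.8,0,0,0,0],[0.5,-0.8,0,0,0,0],[0.5,-0.8,0,0,0,0],[0.5,-0.8,0,0,0,0],[0.5,-0.8,0,0,0,0]]])

```text
t: 1.87
position: [0.4535, 0.198, 0.2735]
ee_rot: [-0.001, 1.0, -0.0, -0.0]
ft_force: [-0.5, 0.3, -0.3]
opening: 1.0
grip_force: 0.0
```

```bash
python3 - <<'E'
from h import *
s=sense();print(s["t"],s["position"],s["ee_rot"],s["qpos"].round(2))
w=grab("wrist","w1"); np.savez("w1.npz",**w)
E
```

```text
1.8667 [0.45351812 0.19800776 0.27347309] [-1.44571638e-03  9.99998851e-01 -5.05014788e-05 -4.52937838e-04] [ 0.36 -0.03  2.1   0.    1.07 -1.21]
```

View pics/w1.png

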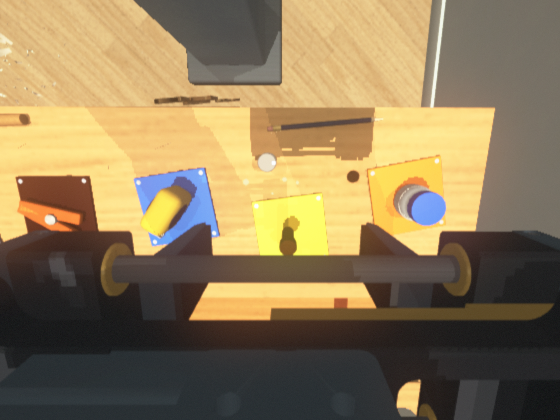

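The wrist view shows the jar (420,205), dog (288,240), tape measure (165,210) and clamp (50,215) on their mats, with screws visible at the mat corners. The white dog is at (267,162). The gripper hides the lower half of the picture.

```bash
cat >> h.py <<'E'
HS=dict(orange=((17,225,90),(24,255,255)),yellow=((26,200,90),(36,255,255)),blue=((100,120,60),(116,255,255)),brown=((0,60,20),(14,150,110)),grey=((0,5,90),(25,60,215)))
def mats(f,seed,names,z=.005,ww=0.13):
    """mat centre, yaw and sides from the colour mask near the seed point"""
    hsv=cv2.cvtColor(f["color"],cv2.COLOR_RGB2HSV); out={}
    for n in names:
        m=cv2.inRange(hsv,*HS[n]); k=np.zeros_like(m)
        x,y=seed[n]; q=np.array([proj(f,(x+a*.075,y+b*.075,z)) for a,b in((1,1),(1,-1),(-1,-1),(-1,1))]).round().astype(int)
        cv2.fillPoly(k,[q],255); m=cv2.morphologyEx(m&k,cv2.MORPH_OPEN,np.ones((3,3)))
        c=max(cv2.findContours(m,0,2)[0],key=cv2.contourArea)
        p=np.array([ray(f,v[0],z)[:2] for v in cv2.convexHull(c)],np.float32)
        out[n]=r=cv2.minAreaRect(p); print(n,np.round(r[0],4),np.round(r[1],4),round(r[2],1))
    return out
SEED=dict(orange=(.474,.382),yellow=(.525,.205),blue=(.489,.029),brown=(.498,-.153),grey=(.528,-.315))
E
python3 - <<'E'
from h import *
print("top");mats(grab("top"),SEED,SEED)
print("wrist");f=dict(np.load("w1.npz"));mats(f,SEED,["orange","yellow","blue"])
hsv=cv2.cvtColor(f["color"],cv2.COLOR_RGB2HSV)
print(hsv[180,380],hsv[205,265],hsv[220,150],hsv[150,400],hsv[150,330],hsv[205,165],hsv[207,430],hsv[188,60])
E
```

```text
topTraceback (most recent call last):
  File "<stdin>", line 2, in <module>
  File "h.py", line 23, in mats
    c=max(cv2.findContours(m,0,2)[0],key=cv2.contourArea)
ValueError: max() iterable argument is empty
```

```bash
python3 - <<'E'
from h import *
f=grab("top");f["color"]=cv2.imread("pics/top0.png")[:,:,::-1].copy()
print("top");mats(f,SEED,SEED)
print("wrist");f=dict(np.load("w1.npz"))
hsv=cv2.cvtColor(f["color"],cv2.COLOR_RGB2HSV)
print(hsv[180,380],hsv[205,265],hsv[220,150],hsv[150,400],hsv[150,330],hsv[205,165],hsv[207,430],hsv[188,60])
for n in ["orange","yellow","blue","brown"]:
  try: mats(f,SEED,[n])
  except Exception as e: print(n,e)
E
```

```text
top
orange [0.4716 0.3843] [0.1043 0.1049] 11.4
yellow [0.5264 0.2076] [0.109  0.1089] 6.4
blue [0.4892 0.0314] [0.1059 0.1052] 9.1
brown [ 0.4967 -0.1542] [0.1043 0.1049] 89.8
grey [ 0.5282 -0.313 ] [0.1066 0.1064] 10.6
wrist
[ 24 164 254] [ 30 144 254] [ 27 167 254] [ 24 108 254] [ 18 133 238] [ 27 163 254] [110 131 250] [  9 162 123]
orange max() iterable argument is empty
yellow max() iterable argument is empty
blue [0.4877 0.0313] [0.1061 0.1076] 10.2
brown [ 0.5491 -0.1531] [0.0489 0.1515] 0.1
```

```bash
python3 - <<'E'
from h import *
T=grab("top");T["color"]=cv2.imread("pics/top0.png")[:,:,::-1].copy()
W=dict(np.load("w1.npz"))
def blob(f,lo,hi,xy,r,z,tag):
    hsv=cv2.cvtColor(f["color"],cv2.COLOR_RGB2HSV);m=cv2.inRange(hsv,lo,hi);k=np.zeros_like(m)
    q=np.array([proj(f,(xy[0]+a*r,xy[1]+b*r,z)) for a,b in((1,1),(1,-1),(-1,-1),(-1,1))]).round().astype(int)
    cv2.fillPoly(k,[q],255);m&=k
    cs=cv2.findContours(m,0,2)[0]
    if not cs: print(tag,"none");return
    c=max(cs,key=cv2.contourArea);p=np.array([ray(f,v[0],z)[:2] for v in c],np.float32)
    r_=cv2.minAreaRect(p);print(tag,"px",c.reshape(-1,2).mean(0).round(),np.round(r_[0],4),np.round(r_[1],4),round(r_[2],1),"circ",np.round(cv2.minEnclosingCircle(p)[0],4))
blob(T,(100,120,40),(118,255,255),(.475,.39),.06,.067,"jar T")
blob(W,(100,80,40),(118,255,255),(.475,.39),.06,.067,"jar W")
blob(T,(0,0,0),(40,255,90),(.53,.2),.05,.075,"dog T")
blob(W,(0,0,0),(40,255,90),(.53,.2),.05,.075,"dog W")
blob(T,(20,120,80),(35,255,255),(.489,.03),.05,.069,"tape T")
blob(W,(20,120,80),(35,255,255),(.489,.03),.05,.069,"tape W")
blob(T,(4,190,110),(16,255,255),(.497,-.154),.05,.019,"clamp T")
blob(W,(4,190,110),(16,255,255),(.497,-.154),.05,.019,"clamp W")
for n,f,b in(("T",T,(244,178,284,218)),("W",W,(120,160,230,250))):
    i=f["color"][b[1]:b[3],b[0]:b[2]]; i=cv2.resize(i,(400,330),interpolation=cv2.INTER_CUBIC);cv2.imwrite(f"pics/tp{n}.png",i[:,:,::-1])
a,b=[cv2.imread(f"pics/tp{n}.png") for n in "TW"];cv2.imwrite("pics/tp.png",np.hstack([a,b]))
E
```

```text
jar T px [139. 201.] [0.4745 0.3848] [0.0399 0.0426] 0.1 circ [0.4747 0.386 ]
jar W px [430. 207.] [0.4752 0.3874] [0.0434 0.0442] 48.8 circ [0.4752 0.3874]
dog T px [204. 184.] [0.5237 0.1972] [0.0283 0.016 ] 45.2 circ [0.5226 0.1983]
dog W none
tape T px [263. 199.] [0.4818 0.0275] [0.034  0.0623] 56.7 circ [0.4818 0.0275]
tape W px [159. 213.] [0.4829 0.0293] [0.0342 0.0674] 56.2 circ [0.4813 0.0273]
clamp T px [326. 192.] [ 0.5008 -0.1592] [0.0884 0.0438] 66.7 circ [ 0.5015 -0.1584]
clamp W px [ 56. 212.] [ 0.493  -0.1538] [0.0861 0.0183] 75.6 circ [ 0.4899 -0.153 ]
```

View pics/tp.png

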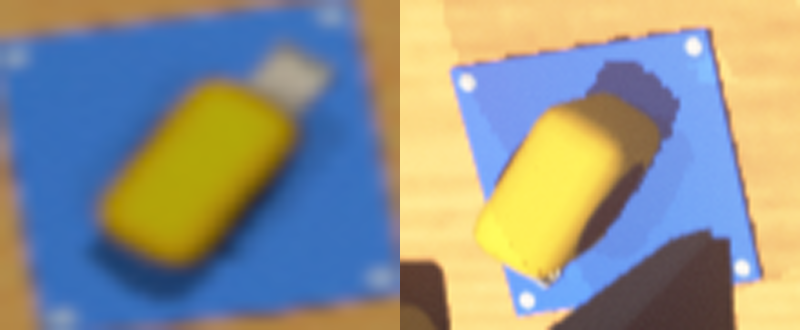

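The close-up shows the tape case with its hook pointing up-right, along +x and −y. The case centre is at (0.482, 0.028), 34 × 64 mm, and its thickness runs at 56.5°. I'll take the tape to grey first.

move_arm(targets=[[[0.095,-0.57,-0.3,0,0,-0.74],[0.095,-0.57,-0.545,0,0,-0.74],[0.095,-0.57,-0.545,0,0,-0.74],[0.095,-0.57,-0.545,0,0,-0.74],[0.095,-0.57,-0.545,0,0,-0.74],[0.095,-0.57,-0.545,0,0,-0.74],[0.095,-0.57,-0.545,0,0,-0.74],[0.095,-0.57,-0.545,0,0,-0.74],[0.095,-0.57,-0.545,0,0,-0.74],[0.095,-0.57,-0.545,0,0,-0.74]]], claw=1)

```text
t: 2.9
position: [0.483, 0.0271, 0.1116]
ee_rot: [0.285, 0.959, 0.0, 0.001]
ft_force: [-0.6, 0.9, 0.2]
opening: 1.002
grip_force: 0.0
```

```bash
python3 - <<'E'
from h import *
s=sense();p=s["position"];print(p,R.from_quat(s["ee_rot"]).as_matrix()[:,1].round(3), (np.array([.482,.0278,.026])-p)/.3)
E
```

```text
[0.48301829 0.02713774 0.11159155] [0.546 0.838 0.001] [-0.00339429  0.00220754 -0.28530515]
```

move_arm(targets=[[[0,0,-0.06,0,0,0],[0,0,-0.12,0,0,0],[0,0,-0.18,0,0,0],[0,0,-0.23,0,0,0],[0,0,-0.27,0,0,0],[0,0,-0.285,0,0,0],[0,0,-0.285,0,0,0],[0,0,-0.285,0,0,0],[0,0,-0.285,0,0,0],[0,0,-0.285,0,0,0]]], claw=1)

```text
t: 3.73
position: [0.4829, 0.0262, 0.0259]
ee_rot: [0.285, 0.958, 0.0, 0.001]
ft_force: [0.3, 0.7, 0.4]
opening: 1.003
grip_force: 0.0
```

move_arm(targets=[[[0,0,0,0,0,0],[0,0,0,0,0,0],[0,0,0,0,0,0],[0,0,0,0,0,0],[0,0,0,0,0,0],[0,0,0,0,0,0],[0,0,0,0,0,0],[0,0,0,0,0,0],[0,0,0,0,0,0],[0,0,0,0,0,0]]], claw=0, grip_force=25)

```text
t: 4.57
position: [0.4824, 0.0261, 0.0249]
ee_rot: [0.285, 0.958, 0.0, 0.0]
ft_force: [0.4, 0.6, -0.5]
opening: 0.394
grip_force: 24.8
```

move_arm(targets=[[[0,0,0.08,0,0,0],[0,0,0.17,0,0,0],[0,-0.08,0.25,0,0,0],[0.03,-0.2,0.27,0,0,0],[0.05,-0.33,0.27,0,0,0],[0.08,-0.46,0.27,0,0,0],[0.1,-0.6,0.27,0,0,0],[0.12,-0.74,0.27,0,0,0],[0.15,-0.88,0.27,0,0,0],[0.15,-1,0.27,0,0,0]]])

```text
t: 5.4
position: [0.5277, -0.2764, 0.1058]
ee_rot: [0.285, 0.958, -0.0, 0.0]
ft_force: [0.8, 0.8, -2.8]
opening: 0.395
grip_force: 24.9
```

move_arm(targets=[[[0,-0.07,0,0,0,0],[0,-0.13,0,0,0,0],[0,-0.13,0,0,0,0],[0,-0.13,-0.06,0,0,0],[0,-0.13,-0.12,0,0,0],[0,-0.13,-0.18,0,0,0],[0,-0.13,-0.23,0,0,0],[0,-0.13,-0.255,0,0,0],[0,-0.13,-0.265,0,0,0],[0,-0.13,-0.265,0,0,0]]])

```text
t: 6.23
position: [0.527, -0.3125, 0.0261]
ee_rot: [0.285, 0.958, 0.0, -0.001]
ft_force: [0.5, 0.7, -3.3]
opening: 0.394
grip_force: 25.0
```

```bash
python3 - <<'E'
from h import *
s=sense();print(s["position"],s["opening"],s["ft_force"]);grab("side","s1")
E
```

```text
[ 0.52700373 -0.31248217  0.0260521 ] 0.39365603704634067 [ 0.47373463  0.71981334 -3.3079362 ]
```

move_arm(targets=[[[0,0,-0.004,0,0,0],[0,0,-0.006,0,0,0],[0,0,-0.006,0,0,0],[0,0,-0.006,0,0,0],[0,0,-0.006,0,0,0],[0,0,-0.006,0,0,0],[0,0,-0.006,0,0,0],[0,0,-0.006,0,0,0],[0,0,-0.006,0,0,0],[0,0,-0.006,0,0,0]]])

```text
t: 7.12
position: [0.5277, -0.3132, 0.0251]
ee_rot: [0.285, 0.958, -0.0, 0.0]
ft_force: [-0.3, 0.8, 7.3]
opening: 0.396
grip_force: 25.0
```

move_arm(targets=[[[0,0,0,0,0,0],[0,0,0,0,0,0],[0,0,0,0,0,0],[0,0,0,0,0,0],[0,0,0,0,0,0],[0,0,0.1,0,0,0],[0,0,0.2,0,0,0],[0,0,0.3,0,0,0],[0,0,0.4,0,0,0],[0,0,0.5,0,0,0]]], claw=1)

```text
t: 7.95
position: [0.527, -0.3128, 0.176]
ee_rot: [0.285, 0.958, 0.0, -0.0]
ft_force: [0.0, 0.5, -0.1]
opening: 1.001
grip_force: 0.0
```

move_arm(targets=[[[0,0.1,0,0,0,0.1],[0,0.9,0.3,0,0,0.74],[0,0.9,0.3,0,0,0.74],[0,0.9,0.3,0,0,0.74],[0,0.9,0.3,0,0,0.74],[0,0.9,0.3,0,0,0.74],[0,0.9,0.3,0,0,0.74],[0,0.9,0.3,0,0,0.74],[0,0.9,0.3,0,0,0.74],[0,0.9,0.3,0,0,0.74]]])

```text
t: 8.78
position: [0.5272, -0.0431, 0.2644]
ee_rot: [-0.002, 1.0, -0.0, -0.0]
ft_force: [-0.8, -0.7, 0.4]
opening: 1.0
grip_force: 0.0
```

move_arm(targets=[[[0.15,1,0,0,0,0],[0.15,1,0,0,0,0],[0.15,1,0,0,0,0],[0.15,1,0,0,0,0],[0.15,1,0,0,0,0],[0.15,1,0,0,0,0],[0.15,1,0,0,0,0],[0.15,1,0,0,0,0],[0.15,1,0,0,0,0],[0.15,1,0,0,0,0]]])

```text
t: 9.62
position: [0.5724, 0.2558, 0.2634]
ee_rot: [-0.001, 1.0, -0.0, -0.001]
ft_force: [-1.1, -0.3, -0.3]
opening: 0.997
grip_force: 0.0
```

```bash
python3 - <<'E'
from h import *
s=sense();print(s["position"],s["opening"])
w=grab("wrist","w2"); np.savez("w2.npz",**w)
a=grab("side","s2")
E
```

```text
[0.57243478 0.2558056  0.26340852] 0.9965755743924823
```

View pics/w2.png

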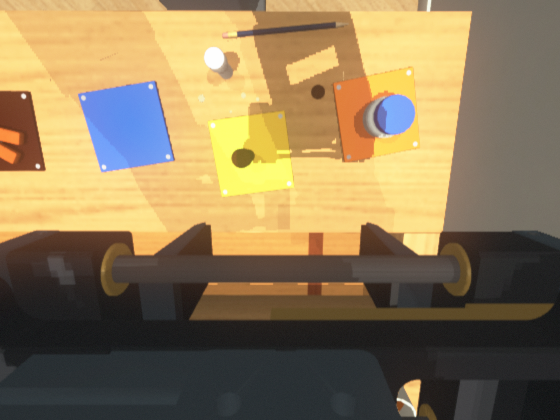

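The view shows the blue mat (127,126) empty, the dog (242,158) on yellow, the jar lid (394,113) on orange, and the tape gone from blue.

```bash
cat >> h.py <<'E'
def blob(f,lo,hi,xy,r,z,tag):
    hsv=cv2.cvtColor(f["color"],cv2.COLOR_RGB2HSV);m=cv2.inRange(hsv,lo,hi);k=np.zeros_like(m)
    q=np.array([proj(f,(xy[0]+a*r,xy[1]+b*r,z)) for a,b in((1,1),(1,-1),(-1,-1),(-1,1))]).round().astype(int)
    cv2.fillPoly(k,[q],255);m&=k
    cs=cv2.findContours(m,0,2)[0]
    if not cs: print(tag,"none");return
    c=max(cs,key=cv2.contourArea);p=np.array([ray(f,v[0],z)[:2] for v in c],np.float32)
    r_=cv2.minAreaRect(p);cc=cv2.minEnclosingCircle(p);print(tag,"px",c.reshape(-1,2).mean(0).round(),np.round(r_[0],4),np.round(r_[1],4),round(r_[2],1),"circ",np.round(cc[0],4),round(cc[1],4))
E
python3 - <<'E'
from h import *
W=dict(np.load("w2.npz"))
blob(W,(100,100,40),(118,255,255),(.475,.387),.05,.067,"jar")
blob(W,(0,0,0),(40,255,110),(.526,.2),.045,.075,"dog top+shadow")
hsv=cv2.cvtColor(W["color"],cv2.COLOR_RGB2HSV)
print(hsv[150:172:3,228:258:4,2]); print(hsv[158,228:262:3])
HS["yellow"]=((28,90,150),(34,255,255));mats(W,SEED,["blue","yellow"])
# screws: pixel -> plane .005, mean of opposite corners
for n,ps in dict(blue=[(95,98),(154,86),(168,157),(103,168)],yellow=[(215,126),(281,115),(290,183),(225,194)],orange=[(337,87),(408,73),(415,144),(349,157)]).items():
    P=np.array([ray(W,p,.005)[:2] for p in ps]);print(n,P.mean(0).round(4),[round(float(np.linalg.norm(P[i]-P[i-1])),4) for i in range(4)])
i=W["color"][130:190,210:290];cv2.imwrite("pics/dog.png",cv2.resize(i,(640,480),interpolation=2)[:,:,::-1])
E
```

```text
jar px [395. 114.] [0.4753 0.3881] [0.0437 0.0431] 4.3 circ [0.4756 0.3873] 0.0226
dog top+shadow none
[[254 254 159 127 126 128 215 237]
 [254 232 140 126 128 125 120 236]
 [254 157 137 127 126 127 119 221]
 [254 160 138 128 126 126 130 221]
 [254 213 141 127 128 127 252 225]
 [254 254 146 127 126 210 254 254]
 [254 254 254 240 248 254 254 254]
 [254 254 254 254 254 254 254 254]]
[[ 30 146 254]
 [ 24 170 211]
 [ 18 170 150]
 [ 21 168 129]
 [ 22 171 128]
 [ 22 171 127]
 [ 22 171 127]
 [ 22 169 125]
 [ 24 170 120]
 [ 23 180 219]
 [ 23 181 221]
 [ 23 180 222]]
blue [0.4882 0.0308] [0.1071 0.1077] 9.3
yellow [0.5258 0.2064] [0.1093 0.1086] 7.6
blue [0.4893 0.0351] [0.0964, 0.0848, 0.0965, 0.0978]
yellow [0.527  0.2081] [0.0981, 0.0946, 0.0968, 0.0984]
orange [0.4727 0.3843] [0.0971, 0.0975, 0.0961, 0.0956]
```

View pics/dog.png

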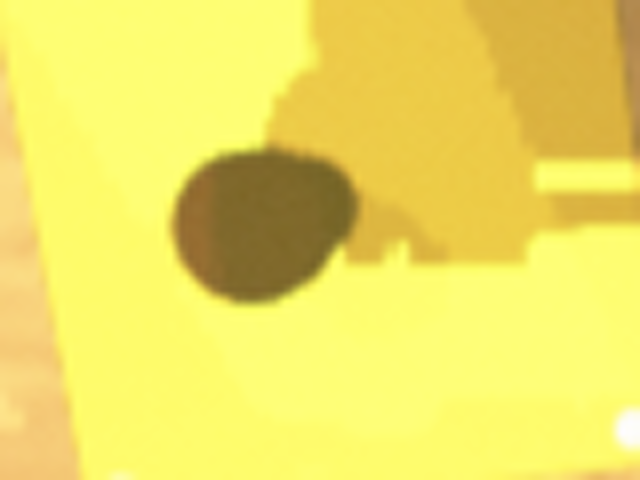

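The dog's head circle is at about (241,158), radius 9.7 px, which matches 24 mm across at z = 0.075. The jar is at (0.4755, 0.3875), consistent in both wrist views. The blue mat is at (0.488, 0.031).

move_arm(targets=[[[-0.32,0.44,-0.3,0,0,0],[-0.323,0.44,-0.54,0,0,0],[-0.323,0.44,-0.54,0,0,0],[-0.323,0.44,-0.54,0,0,0],[-0.323,0.44,-0.54,0,0,0],[-0.323,0.44,-0.54,0,0,0],[-0.323,0.44,-0.54,0,0,0],[-0.323,0.44,-0.54,0,0,0],[-0.323,0.44,-0.54,0,0,0],[-0.323,0.44,-0.54,0,0,0]]])

```text
t: 10.55
position: [0.477, 0.3884, 0.1041]
ee_rot: [-0.0, 1.0, 0.001, 0.001]
ft_force: [1.2, -0.1, 0.3]
opening: 1.001
grip_force: 0.0
```

move_arm(targets=[[[0,0,-0.06,0,0,0],[0,0,-0.12,0,0,0],[0,0,-0.18,0,0,0],[0,0,-0.22,0,0,0],[0,0,-0.25,0,0,0],[0,0,-0.255,0,0,0],[0,0,-0.255,0,0,0],[0,0,-0.255,0,0,0],[0,0,-0.255,0,0,0],[0,0,-0.255,0,0,0]]])

```text
t: 11.38
position: [0.4758, 0.3894, 0.0269]
ee_rot: [-0.001, 1.0, 0.0, 0.0]
ft_force: [0.1, -0.8, -0.3]
opening: 1.001
grip_force: 0.0
```

move_arm(targets=[[[0,0,0,0,0,0],[0,0,0,0,0,0],[0,0,0,0,0,0],[0,0,0,0,0,0],[0,0,0,0,0,0],[0,0,0,0,0,0],[0,0,0,0,0,0],[0,0,0,0,0,0],[0,0,0,0,0,0],[0,0,0,0,0,0]]], claw=0, grip_force=20)

```text
t: 12.22
position: [0.4754, 0.389, 0.0261]
ee_rot: [-0.001, 1.0, -0.0, -0.0]
ft_force: [0.7, -0.2, 0.7]
opening: 0.557
grip_force: 20.0
```

```bash
python3 - <<'E'
from h import *
W=dict(np.load("w2.npz"));print("dog",ray(W,(241.2,158.1),.075).round(4))
s=sense();p=s["position"];print(p,s["opening"]*91,(np.array([.488,.031,0])-p)/.3)
E
```

```text
dog [0.5269 0.2017 0.075 ]
[0.47539524 0.38903625 0.02610656] 50.73016780665216 [ 0.04201588 -1.19345416 -0.08702187]
```

move_arm(targets=[[[0,0,0.08,0,0,0],[0,0,0.18,0,0,0],[0,0,0.28,0,0,0],[0,-0.06,0.34,0,0,0],[0,-0.16,0.34,0,0,0],[0.01,-0.28,0.34,0,0,0],[0.02,-0.41,0.34,0,0,0],[0.03,-0.54,0.34,0,0,0],[0.04,-0.67,0.34,0,0,0],[0.042,-0.8,0.34,0,0,0]]])

```text
t: 13.05
position: [0.4879, 0.1474, 0.1282]
ee_rot: [-0.001, 1.0, 0.0, 0.0]
ft_force: [1.7, 0.4, -1.2]
opening: 0.561
grip_force: 20.0
```

move_arm(targets=[[[0,-0.13,0,0,0,0],[0,-0.25,0,0,0,0],[0,-0.34,0,0,0,0],[0,-0.39,0,0,0,0],[0,-0.39,-0.04,0,0,0],[0,-0.39,-0.1,0,0,0],[0,-0.39,-0.16,0,0,0],[0,-0.39,-0.22,0,0,0],[0,-0.39,-0.28,0,0,0],[0,-0.39,-0.32,0,0,0]]])

```text
t: 13.88
position: [0.4873, 0.032, 0.0307]
ee_rot: [-0.001, 1.0, -0.0, -0.001]
ft_force: [-0.9, 0.2, -1.3]
opening: 0.554
grip_force: 20.0
```

```bash
python3 - <<'E'
from h import *
s=sense();p=s["position"];print(p,s["opening"]*91,s["ft_force"],(np.array([.488,.031,0.0261])-p)/.3)
E
```

```text
[0.48732786 0.03199689 0.03066054] 50.42839668035362 [-0.8885701   0.24565973 -1.32198272] [ 0.00224048 -0.00332296 -0.01520181]
```

move_arm(targets=[[[0,0,-0.008,0,0,0],[0,0,-0.014,0,0,0],[0,0,-0.016,0,0,0],[0,0,-0.016,0,0,0],[0,0,-0.016,0,0,0],[0,0,-0.016,0,0,0],[0,0,-0.016,0,0,0],[0,0,-0.016,0,0,0],[0,0,-0.016,0,0,0],[0,0,-0.016,0,0,0]]])

```text
t: 14.72
position: [0.488, 0.0321, 0.0274]
ee_rot: [-0.001, 1.0, 0.0, 0.0]
ft_force: [-0.0, 0.4, -1.4]
opening: 0.56
grip_force: 20.0
```

move_arm(targets=[[[0,0,0,0,0,0],[0,0,0,0,0,0],[0,0,0,0,0,0],[0,0,0,0,0,0],[0,0,0,0,0,0],[0,0,0.08,0,0,0],[0,0,0.18,0,0,0],[0,0,0.3,0,0,0],[0,0,0.4,0,0,0],[0,0,0.5,0,0,0]]], claw=1)

```text
t: 15.55
position: [0.4878, 0.0321, 0.179]
ee_rot: [-0.001, 1.0, -0.0, 0.0]
ft_force: [-0.0, -0.4, -1.3]
opening: 0.999
grip_force: 0.0
```

move_arm(targets=[[[0.24,-0.5,0.2,0,0,0],[0.24,-0.5,0.2,0,0,0],[0.24,-0.5,0.2,0,0,0],[0.24,-0.5,0.2,0,0,0],[0.24,-0.5,0.2,0,0,0],[0.24,-0.5,0.2,0,0,0],[0.24,-0.5,0.2,0,0,0],[0.24,-0.5,0.2,0,0,0],[0.24,-0.5,0.2,0,0,0],[0.24,-0.5,0.2,0,0,0]]])

```text
t: 16.38
position: [0.5594, -0.1168, 0.2368]
ee_rot: [-0.002, 1.0, 0.0, -0.0]
ft_force: [1.0, 0.1, -0.6]
opening: 0.999
grip_force: 0.0
```

```bash
python3 - <<'E'
from h import *
s=sense();print(s["t"],s["position"],s["opening"])
W=grab("wrist","w3"); np.savez("w3.npz",**W)
blob(W,(4,170,90),(16,255,255),(.497,-.154),.05,.019,"clamp")
blob(W,(100,160,40),(118,255,255),(.488,.031),.04,.067,"jar lid")
mats(W,SEED,["brown"])
E
```

```text
16.3833 [ 0.55938987 -0.11684336  0.23679825] 0.998702542622057
clamp px [256. 149.] [ 0.5009 -0.1609] [0.0891 0.0461] 67.4 circ [ 0.5014 -0.1599] 0.0466
jar lid none
brown [ 0.4759 -0.1367] [0.0703 0.0728] 0.1
```

View pics/w3.png

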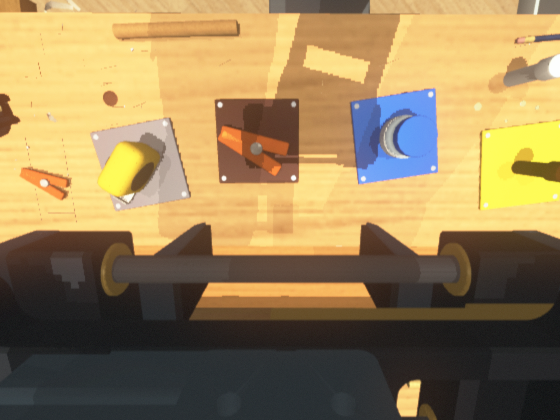

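The picture shows the jar upright on blue (405,137), the tape standing on grey (130,168), and the larger clamp on brown with its V meeting at the left (222,133) and its pin at (256,148). The small clamp is at (45,182) and will be left.

move_arm(targets=[[[-0.188,-0.126,-0.1,0,0,-0.15],[-0.188,-0.126,-0.2,0,0,-0.3],[-0.188,-0.126,-0.3,0,0,-0.45],[-0.188,-0.126,-0.3,0,0,-0.6],[-0.188,-0.126,-0.3,0,0,-0.75],[-0.188,-0.126,-0.3,0,0,-0.9],[-0.188,-0.126,-0.3,0,0,-0.9],[-0.188,-0.126,-0.3,0,0,-0.9],[-0.188,-0.126,-0.3,0,0,-0.9],[-0.188,-0.126,-0.3,0,0,-0.9]]])

```text
t: 17.27
position: [0.5037, -0.1556, 0.1474]
ee_rot: [0.344, 0.939, -0.0, 0.0]
ft_force: [0.9, -0.6, 0.5]
opening: 1.006
grip_force: 0.0
```

move_arm(targets=[[[0,0,0,0,0,-0.15],[0,0,0,0,0,-0.3],[0,0,0,0,0,-0.45],[0,0,0,0,0,-0.6],[0,0,0,0,0,-0.75],[0,0,0,0,0,-0.9],[0,0,0,0,0,-0.9],[0,0,0,0,0,-0.9],[0,0,0,0,0,-0.9],[0,0,0,0,0,-0.9]]])

```text
t: 18.1
position: [0.5036, -0.1557, 0.1474]
ee_rot: [0.647, 0.762, -0.0, 0.0]
ft_force: [-0.6, 0.1, -0.6]
opening: 0.996
grip_force: 0.0
```

move_arm(targets=[[[0,0,-0.1,0,0,-0.15],[0,0,-0.2,0,0,-0.3],[0,0,-0.22,0,0,-0.45],[0,0,-0.22,0,0,-0.6],[0,0,-0.22,0,0,-0.71],[0,0,-0.22,0,0,-0.71],[0,0,-0.22,0,0,-0.71],[0,0,-0.22,0,0,-0.71],[0,0,-0.22,0,0,-0.71],[0,0,-0.22,0,0,-0.71]]])

```text
t: 18.93
position: [0.5037, -0.1557, 0.0815]
ee_rot: [0.832, 0.554, 0.0, 0.0]
ft_force: [-0.3, -0.7, -0.0]
opening: 1.004
grip_force: 0.0
```

```bash
python3 - <<'E'
from h import *
W=dict(np.load("w3.npz"));print("pin",ray(W,(256,148),.023).round(4), mats(W,SEED,["blue"]) and ray(W,(413,137),.067))
s=sense();p=s["position"];y=R.from_quat(s["ee_rot"]).as_matrix()[:,1];print(p,np.degrees(np.arctan2(y[1],y[0])),s["qpos"].round(2),(np.array([.503,-.1545,.0075])-p)/.3)
E
```

```text
blue [0.4886 0.0302] [0.1079 0.1086] 8.9
pin [ 0.5026 -0.155   0.023 ] [0.48900321 0.02753898 0.067     ]
[ 0.50368469 -0.15573708  0.08148873] -22.707746182838665 [-0.34  0.32  2.13  0.    0.69  0.05] [-0.00228229  0.0041236  -0.2466291 ]
```

move_arm(targets=[[[0,0.003,-0.06,0,0,0],[0,0.003,-0.12,0,0,0],[0,0.003,-0.17,0,0,0],[0,0.003,-0.21,0,0,0],[0,0.003,-0.235,0,0,0],[0,0.003,-0.245,0,0,0],[0,0.003,-0.245,0,0,0],[0,0.003,-0.245,0,0,0],[0,0.003,-0.245,0,0,0],[0,0.003,-0.245,0,0,0]]])

```text
t: 19.77
position: [0.504, -0.155, 0.0085]
ee_rot: [0.833, 0.553, 0.0, 0.0]
ft_force: [0.1, -0.8, 0.3]
opening: 1.001
grip_force: 0.0
```

move_arm(targets=[[[0,0,0,0,0,0],[0,0,0,0,0,0],[0,0,0,0,0,0],[0,0,0,0,0,0],[0,0,0,0,0,0],[0,0,0,0,0,0],[0,0,0,0,0,0],[0,0,0,0,0,0],[0,0,0,0,0,0],[0,0,0,0,0,0]]], claw=0, grip_force=20)

```text
t: 20.6
position: [0.5036, -0.1548, 0.0078]
ee_rot: [0.833, 0.553, 0.0, -0.0]
ft_force: [-0.1, 0.2, 0.7]
opening: 0.431
grip_force: 19.7
```

move_arm(targets=[[[0,0,0.05,0,0,0],[0,0,0.1,0,0,0],[0,0,0.17,0,0,0],[0,0,0.25,0,0,0],[0,0,0.33,0,0,0],[0,0,0.4,0,0,0],[0,0,0.4,0,0,0],[0,0,0.4,0,0,0],[0,0,0.4,0,0,0],[0,0,0.4,0,0,0]]])

```text
t: 21.43
position: [0.5028, -0.1546, 0.1267]
ee_rot: [0.833, 0.553, -0.001, -0.001]
ft_force: [0.2, 0.1, -2.1]
opening: 0.432
grip_force: 19.8
```

```bash
python3 - <<'E'
from h import *
s=sense();p=s["position"];print(p,s["opening"]*91,s["ft_force"])
f=grab("side");i=f["color"][170:320,220:420];cv2.imwrite("pics/s3.png",cv2.resize(i,(800,600))[:,:,::-1])
E
```

```text
[ 0.50284583 -0.15457161  0.12665976] 39.308765275488845 [ 0.23323947  0.06446144 -2.14229451]
```

View pics/s3.png

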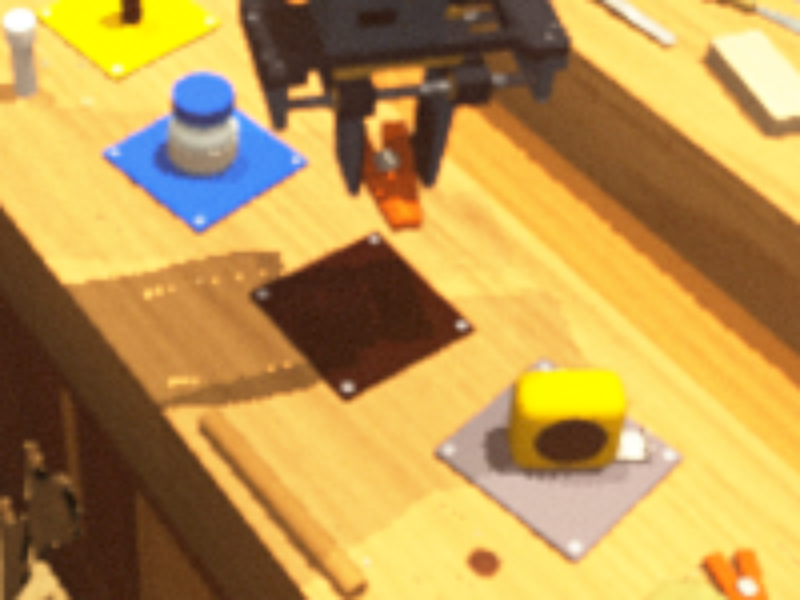

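The clamp is held level in the fingers; the jar and tape are fine. Now to orange.

move_arm(targets=[[[0,0.04,0,0,0,0],[0,0.1,0,0,0,0],[-0.01,0.2,0,0,0,0],[-0.02,0.31,0,0,0,0],[-0.03,0.42,0,0,0,0],[-0.035,0.54,0,0,0,0],[-0.04,0.66,0,0,0,0],[-0.045,0.78,0,0,0,0],[-0.047,0.9,0,0,0,0],[-0.047,1,0,0,0,0]]])

```text
t: 22.32
position: [0.4884, 0.1478, 0.1273]
ee_rot: [0.833, 0.554, -0.0, -0.0]
ft_force: [0.4, 0.4, -0.9]
opening: 0.433
grip_force: 19.8
```

move_arm(targets=[[[-0.01,0.12,0,0,0,0],[-0.02,0.24,0,0,0,0],[-0.03,0.36,0,0,0,0],[-0.047,0.48,0,0,0,0],[-0.047,0.6,0,0,0,0],[-0.047,0.7,0,0,0,0],[-0.047,0.78,0,0,0,0],[-0.047,0.817,0,0,0,0],[-0.047,0.817,0,0,0,0],[-0.047,0.817,0,0,0,0]]])

```text
t: 23.15
position: [0.4746, 0.39, 0.1271]
ee_rot: [0.833, 0.554, -0.001, 0.0]
ft_force: [-0.6, -0.9, -0.9]
opening: 0.432
grip_force: 19.8
```

move_arm(targets=[[[0,0,-0.05,0,0,0],[0,0,-0.11,0,0,0],[0,0,-0.18,0,0,0],[0,0,-0.25,0,0,0],[0,0,-0.31,0,0,0],[0,0,-0.35,0,0,0],[0,0,-0.375,0,0,0],[0,0,-0.385,0,0,0],[0,0,-0.385,0,0,0],[0,0,-0.385,0,0,0]]])

```text
t: 23.98
position: [0.4758, 0.3904, 0.0131]
ee_rot: [0.833, 0.553, 0.0, -0.0]
ft_force: [-0.4, 0.6, -1.1]
opening: 0.432
grip_force: 19.8
```

```bash
python3 - <<'E'
from h import *
s=sense();p=s["position"];print(p,s["opening"]*91,s["ft_force"],(np.array([.4745,.390,.0085])-p)/.3)
E
```

```text
[0.47584515 0.39035938 0.0130632 ] 39.2891541963443 [-0.43751969  0.55733978 -1.11821011] [-0.00448384 -0.00119794 -0.01521066]
```

move_arm(targets=[[[-0.003,0,-0.006,0,0,0],[-0.003,0,-0.012,0,0,0],[-0.003,0,-0.017,0,0,0],[-0.003,0,-0.017,0,0,0],[-0.003,0,-0.017,0,0,0],[-0.003,0,-0.017,0,0,0],[-0.003,0,-0.017,0,0,0],[-0.003,0,-0.017,0,0,0],[-0.003,0,-0.017,0,0,0],[-0.003,0,-0.017,0,0,0]]])

```text
t: 24.82
position: [0.4747, 0.3905, 0.0075]
ee_rot: [0.833, 0.553, 0.0, -0.0]
ft_force: [0.6, 1.7, 4.5]
opening: 0.433
grip_force: 19.5
```

move_arm(targets=[[[0,0,0,0,0,0],[0,0,0,0,0,0],[0,0,0,0,0,0],[0,0,0,0,0,0],[0,0,0,0,0,0],[0,0,0.07,0,0,0],[0,0,0.16,0,0,0],[0,0,0.26,0,0,0],[0,0,0.36,0,0,0],[0,0,0.42,0,0,0]]], claw=1)

```text
t: 25.65
position: [0.4752, 0.3907, 0.1361]
ee_rot: [0.833, 0.553, 0.001, -0.0]
ft_force: [0.4, 0.4, 0.3]
opening: 0.998
grip_force: 0.0
```

move_arm(targets=[[[0.175,-0.628,0,0,0,0],[0.175,-0.628,0,0,0,0],[0.175,-0.628,0,0,0,0],[0.175,-0.628,0,0,0,0],[0.175,-0.628,0,0,0,0],[0.175,-0.628,0,0,0,0],[0.175,-0.628,0,0,0,0],[0.175,-0.628,0,0,0,0],[0.175,-0.628,0,0,0,0],[0.175,-0.628,0,0,0,0]]])

```text
t: 26.48
position: [0.5267, 0.2028, 0.1332]
ee_rot: [0.833, 0.554, -0.0, -0.0]
ft_force: [-0.5, -0.2, -0.9]
opening: 1.003
grip_force: 0.0
```

```bash
python3 - <<'E'
from h import *
s=sense();p=s["position"];print(p,s["opening"]*91,s["ft_force"],(np.array([.5269,.2016,.044])-p)/.3)
f=grab("side")
a=f["color"][120:220,180:320];b=cv2.resize(a,(800,571))
cv2.imwrite("pics/s4.png",b[:,:,::-1])
E
```

```text
[0.52668911 0.20280696 0.13315682] 91.28294770765585 [-0.4818599  -0.24641092 -0.86485662] [ 0.00070296 -0.0040232  -0.29718941]
```

View pics/s4.png

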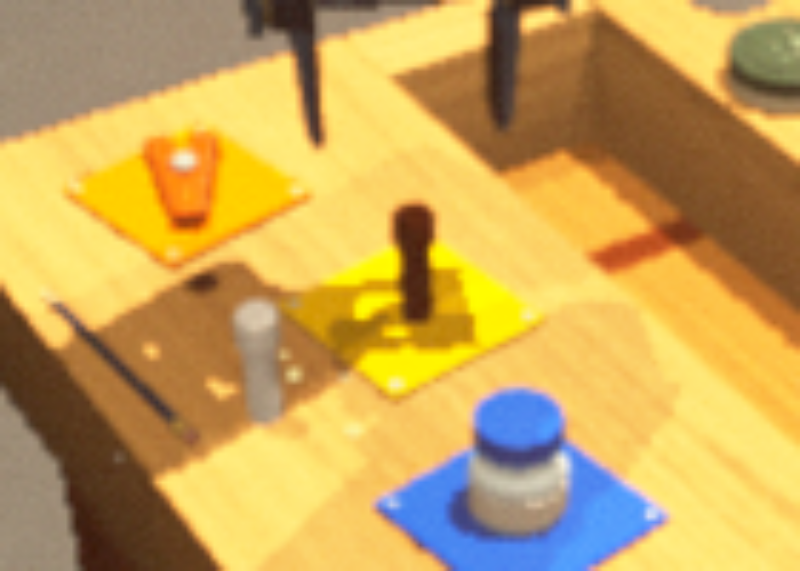

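The clamp lies on orange and the dog stands under the open fingers. The pencil and white dog are untouched.

move_arm(targets=[[[0,-0.004,-0.06,0,0,0],[0,-0.004,-0.12,0,0,0],[0,-0.004,-0.18,0,0,0],[0,-0.004,-0.23,0,0,0],[0,-0.004,-0.27,0,0,0],[0,-0.004,-0.295,0,0,0],[0,-0.004,-0.297,0,0,0],[0,-0.004,-0.297,0,0,0],[0,-0.004,-0.297,0,0,0],[0,-0.004,-0.297,0,0,0]]])

```text
t: 27.37
position: [0.5276, 0.2009, 0.045]
ee_rot: [0.833, 0.553, 0.001, 0.0]
ft_force: [-0.8, -0.4, -1.2]
opening: 1.002
grip_force: 0.0
```

move_arm(targets=[[[0,0,0,0,0,0],[0,0,0,0,0,0],[0,0,0,0,0,0],[0,0,0,0,0,0],[0,0,0,0,0,0],[0,0,0,0,0,0],[0,0,0,0,0,0],[0,0,0,0,0,0],[0,0,0,0,0,0],[0,0,0,0,0,0]]], claw=0, grip_force=20)

```text
t: 28.2
position: [0.527, 0.2007, 0.0441]
ee_rot: [0.833, 0.553, -0.0, -0.0]
ft_force: [-0.1, -0.5, 0.1]
opening: 0.301
grip_force: 0.0
```

```bash
python3 - <<'E'
from h import *
s=sense();p=s["position"];print(p,s["opening"]*91,s["ft_force"],(np.array([.4967,-.154,.044])-p)/.3)
E
```

```text
[0.52699482 0.20066341 0.04410231] 27.35847918997321 [-0.13683501 -0.54936228  0.05972709] [-1.00982739e-01 -1.18221137e+00 -3.41027583e-04]
```

Still closing; I'll wait a few rows, then lift slowly.

move_arm(targets=[[[0,0,0,0,0,0],[0,0,0,0,0,0],[0,0,0,0,0,0],[0,0,0,0,0,0],[0,0,0.04,0,0,0],[0,0,0.1,0,0,0],[0,0,0.18,0,0,0],[0,0,0.26,0,0,0],[0,0,0.33,0,0,0],[0,0,0.36,0,0,0]]])

```text
t: 29.03
position: [0.5281, 0.201, 0.1556]
ee_rot: [0.833, 0.553, 0.002, 0.0]
ft_force: [0.3, 0.5, -0.4]
opening: 0.249
grip_force: 20.0
```

move_arm(targets=[[[0,-0.04,0,0,0,0],[-0.01,-0.11,0,0,0,0],[-0.02,-0.2,0,0,0,0],[-0.03,-0.3,0,0,0,0],[-0.04,-0.42,0,0,0,0],[-0.05,-0.54,0,0,0,0],[-0.06,-0.66,0,0,0,0],[-0.08,-0.78,0,0,0,0],[-0.09,-0.88,0,0,0,0],[-0.101,-0.98,0,0,0,0]]])

```text
t: 29.87
position: [0.4951, -0.0954, 0.1511]
ee_rot: [0.833, 0.553, -0.001, -0.001]
ft_force: [0.6, 0.1, -1.0]
opening: 0.253
grip_force: 20.0
```

move_arm(targets=[[[0,-0.08,0,0,0,0],[0,-0.15,0,0,0,0],[0,-0.2,0,0,0,0],[0,-0.2,0,0,0,0],[0,-0.2,-0.05,0,0,0],[0,-0.2,-0.12,0,0,0],[0,-0.2,-0.19,0,0,0],[0,-0.2,-0.26,0,0,0],[0,-0.2,-0.32,0,0,0],[0,-0.2,-0.34,0,0,0]]])

```text
t: 30.7
position: [0.4944, -0.1523, 0.0472]
ee_rot: [0.833, 0.553, -0.001, -0.002]
ft_force: [-1.9, 0.3, -1.3]
opening: 0.251
grip_force: 20.0
```

```bash
python3 - <<'E'
from h import *
s=sense();p=s["position"];print(p,s["opening"]*91,s["ft_force"],(np.array([.4967,-.154,.044])-p)/.3)
f=grab("side");a=f["color"][170:300,230:400];cv2.imwrite("pics/s5.png",cv2.resize(a,(785,600))[:,:,::-1])
E
```

```text
[ 0.49443984 -0.15233586  0.04718342] 22.829321278923008 [-1.94575847  0.34399451 -1.28027234] [ 0.00753388 -0.00554714 -0.0106114 ]
```

View pics/s5.png

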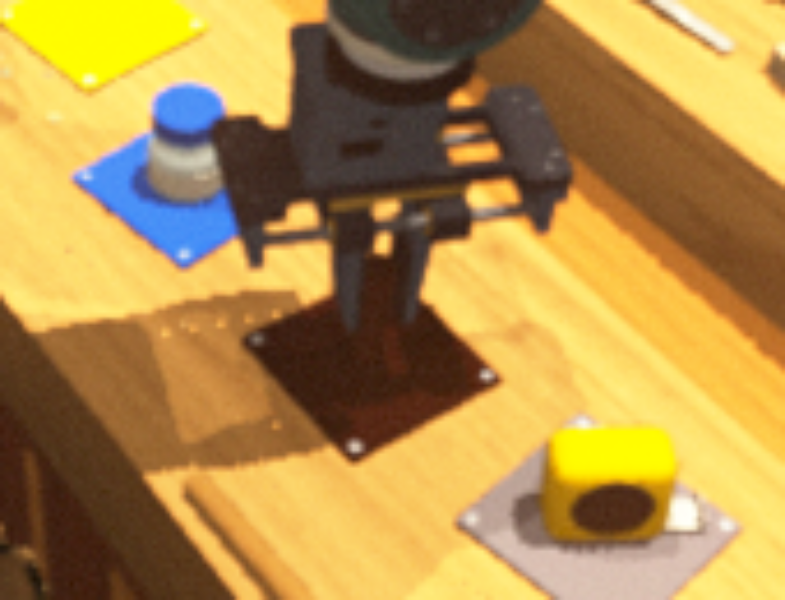

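The dog is held over brown (centre about (385,330) in the crop); the tape stands on grey. Lowering the last 3 mm.

move_arm(targets=[[[0,0,-0.004,0,0,0],[0,0,-0.008,0,0,0],[0,0,-0.012,0,0,0],[0,0,-0.016,0,0,0],[0,0,-0.016,0,0,0],[0,0,-0.016,0,0,0],[0,0,-0.016,0,0,0],[0,0,-0.016,0,0,0],[0,0,-0.016,0,0,0],[0,0,-0.016,0,0,0]]])

```text
t: 31.58
position: [0.4967, -0.1534, 0.0454]
ee_rot: [0.833, 0.553, 0.0, 0.0]
ft_force: [-0.3, -0.9, -1.5]
opening: 0.25
grip_force: 20.0
```

move_arm(targets=[[[0,0,-0.003,0,0,0],[0,0,-0.005,0,0,0],[0,0,-0.006,0,0,0],[0,0,-0.006,0,0,0],[0,0,-0.006,0,0,0],[0,0,-0.006,0,0,0],[0,0,-0.006,0,0,0],[0,0,-0.006,0,0,0],[0,0,-0.006,0,0,0],[0,0,-0.006,0,0,0]]])

```text
t: 32.42
position: [0.497, -0.1534, 0.044]
ee_rot: [0.833, 0.553, 0.0, 0.0]
ft_force: [-2.7, 1.1, 10.3]
opening: 0.251
grip_force: 20.0
```

Contact. Release, rise, and go over the tape measure.

move_arm(targets=[[[0,0,0,0,0,0],[0,0,0,0,0,0],[0,0,0,0,0,0],[0,0,0,0,0,0],[0,0,0,0,0,0],[0,0,0.05,0,0,0],[0,0,0.13,0,0,0],[0,0,0.22,0,0,0],[0,0,0.3,0,0,0],[0,0,0.36,0,0,0]]], claw=1)

```text
t: 33.25
position: [0.4971, -0.1535, 0.1535]
ee_rot: [0.833, 0.553, 0.0, 0.001]
ft_force: [0.1, -0.1, -0.3]
opening: 0.949
grip_force: 0.0
```

move_arm(targets=[[[0.1,-0.1,0.1,0,0,0.15],[0.1,-0.2,0.1,0,0,0.3],[0.1,-0.3,0.1,0,0,0.45],[0.1,-0.4,0.1,0,0,0.6],[0.1,-0.5,0.1,0,0,0.75],[0.1,-0.53,0.1,0,0,0.9],[0.1,-0.53,0.1,0,0,0.9],[0.1,-0.53,0.1,0,0,0.9],[0.1,-0.53,0.1,0,0,0.9],[0.1,-0.53,0.1,0,0,0.9]]])

```text
t: 34.08
position: [0.5267, -0.3113, 0.1814]
ee_rot: [0.591, 0.807, 0.0, -0.0]
ft_force: [0.5, 1.5, 0.3]
opening: 0.998
grip_force: 0.0
```

move_arm(targets=[[[0,0,0,0,0,0.15],[0,0,0,0,0,0.3],[0,0,0,0,0,0.45],[0,0,0,0,0,0.6],[0,0,0,0,0,0.75],[0,0,0,0,0,0.866],[0,0,0,0,0,0.866],[0,0,0,0,0,0.866],[0,0,0,0,0,0.866],[0,0,0,0,0,0.866]]])

```text
t: 34.92
position: [0.5267, -0.3121, 0.1816]
ee_rot: [0.288, 0.958, 0.0, 0.0]
ft_force: [0.3, -0.1, -0.2]
opening: 1.0
grip_force: 0.0
```

```bash
python3 - <<'E'
from h import *
s=sense();p=s["position"];y=R.from_quat(s["ee_rot"]).as_matrix()[:,1];print(p,np.degrees(np.arctan2(y[1],y[0])),s["qpos"].round(2),(np.array([.5275,-.3130,.026])-p)/.3)
E
```

```text
[ 0.52674248 -0.31206639  0.18156885] 56.51880054753145 [-0.57  0.28  1.93  0.    0.93 -1.56] [ 0.00252507 -0.00311204 -0.51856285]
```

move_arm(targets=[[[0.002,-0.003,-0.1,0,0,0],[0.002,-0.003,-0.2,0,0,0],[0.002,-0.003,-0.28,0,0,0],[0.002,-0.003,-0.35,0,0,0],[0.002,-0.003,-0.41,0,0,0],[0.002,-0.003,-0.46,0,0,0],[0.002,-0.003,-0.5,0,0,0],[0.002,-0.003,-0.52,0,0,0],[0.002,-0.003,-0.52,0,0,0],[0.002,-0.003,-0.52,0,0,0]]])

```text
t: 35.75
position: [0.5276, -0.3134, 0.0259]
ee_rot: [0.287, 0.958, -0.0, 0.0]
ft_force: [-0.0, -0.5, 0.8]
opening: 1.001
grip_force: 0.0
```

move_arm(targets=[[[0,0,0,0,0,0],[0,0,0,0,0,0],[0,0,0,0,0,0],[0,0,0,0,0,0],[0,0,0,0,0,0],[0,0,0,0,0,0],[0,0,0,0,0,0],[0,0,0,0,0,0],[0,0,0,0,0,0],[0,0,0,0,0,0]]], claw=0, grip_force=25)

```text
t: 36.58
position: [0.5273, -0.3132, 0.0255]
ee_rot: [0.287, 0.958, 0.0, -0.0]
ft_force: [0.1, 0.6, 0.5]
opening: 0.39
grip_force: 24.9
```

move_arm(targets=[[[0,0,0.04,0,0,0],[0,0,0.1,0,0,0],[0,0,0.18,0,0,0],[0,0,0.26,0,0,0],[0,0,0.34,0,0,0],[0,0,0.4,0,0,0],[0,0.03,0.4,0,0,0],[0,0.1,0.4,0,0,0],[0,0.2,0.4,0,0,0],[0,0.3,0.4,0,0,0]]])

```text
t: 37.42
position: [0.5263, -0.2218, 0.1447]
ee_rot: [0.287, 0.958, 0.0, -0.001]
ft_force: [1.5, -0.4, -3.9]
opening: 0.394
grip_force: 24.9
```

move_arm(targets=[[[0,0.1,0,0,0,0],[0,0.2,0,0,0,0],[0,0.3,0,0,0,0],[0,0.4,0,0,0,0],[0,0.5,0,0,0,0],[0,0.6,0,0,0,0],[0,0.7,0,0,0,0],[0,0.8,0,0,0,0],[0,0.9,0,0,0,0],[0,1,0,0,0,0]]])

```text
t: 38.25
position: [0.5259, 0.0786, 0.1446]
ee_rot: [0.287, 0.958, -0.0, -0.001]
ft_force: [0.1, 1.3, -4.0]
opening: 0.396
grip_force: 24.9
```

```bash
python3 - <<'E'
from h import *
s=sense();p=s["position"];print(p,s["opening"]*91,s["ft_force"],s["qpos"].round(2),(np.array([.5266,.2056,.026])-p)/.3)
E
```

```text
[0.52593364 0.07855693 0.14464075] 36.01216857035619 [ 0.10741468  1.28303535 -3.98848126] [ 0.1   0.22  2.11  0.    0.82 -0.88] [ 0.00222121  0.42347691 -0.39546915]
```

move_arm(targets=[[[0,0.1,0,0,0,0],[0,0.2,0,0,0,0],[0,0.3,0,0,0,0],[0,0.38,0,0,0,0],[0,0.423,0,0,0,0],[0,0.423,0,0,0,0],[0,0.423,-0.05,0,0,0],[0,0.423,-0.13,0,0,0],[0,0.423,-0.21,0,0,0],[0,0.423,-0.28,0,0,0]]])

```text
t: 39.08
position: [0.5264, 0.2026, 0.0599]
ee_rot: [0.287, 0.958, -0.0, -0.0]
ft_force: [0.2, 0.3, -3.1]
opening: 0.398
grip_force: 24.9
```

move_arm(targets=[[[0,0,-0.05,0,0,0],[0,0,-0.08,0,0,0],[0,0,-0.1,0,0,0],[0,0,-0.11,0,0,0],[0,0,-0.117,0,0,0],[0,0,-0.117,0,0,0],[0,0,-0.117,0,0,0],[0,0,-0.117,0,0,0],[0,0,-0.117,0,0,0],[0,0,-0.117,0,0,0]]])

```text
t: 39.92
position: [0.5275, 0.2038, 0.0268]
ee_rot: [0.287, 0.958, 0.0, 0.0]
ft_force: [0.3, 1.1, -3.4]
opening: 0.393
grip_force: 24.9
```

move_arm(targets=[[[0,0.005,-0.002,0,0,0],[0,0.005,-0.004,0,0,0],[0,0.005,-0.006,0,0,0],[0,0.005,-0.006,0,0,0],[0,0.005,-0.006,0,0,0],[0,0.005,-0.006,0,0,0],[0,0.005,-0.006,0,0,0],[0,0.005,-0.006,0,0,0],[0,0.005,-0.006,0,0,0],[0,0.005,-0.006,0,0,0]]])

```text
t: 40.75
position: [0.5276, 0.2055, 0.0254]
ee_rot: [0.287, 0.958, 0.0, 0.0]
ft_force: [-3.9, -1.0, 12.8]
opening: 0.392
grip_force: 25.0
```

move_arm(targets=[[[0,0,0,0,0,0],[0,0,0,0,0,0],[0,0,0,0,0,0],[0,0,0,0,0,0],[0,0,0,0,0,0],[0,0,0.07,0,0,0],[0,0,0.16,0,0,0],[0,0,0.26,0,0,0],[0,0,0.36,0,0,0],[0,0,0.46,0,0,0]]], claw=1)

```text
t: 41.58
position: [0.527, 0.205, 0.1639]
ee_rot: [0.287, 0.958, -0.0, -0.0]
ft_force: [-0.1, 0.0, -0.1]
opening: 0.998
grip_force: 0.0
```

move_arm(targets=[[[0.15,-0.2,0.35,0,0,0.74],[0.15,-0.2,0.35,0,0,0.74],[0.15,-0.2,0.35,0,0,0.74],[0.15,-0.2,0.35,0,0,0.74],[0.15,-0.2,0.35,0,0,0.74],[0.15,-0.2,0.35,0,0,0.74],[0.15,-0.2,0.35,0,0,0.74],[0.15,-0.2,0.35,0,0,0.74],[0.15,-0.2,0.35,0,0,0.74],[0.15,-0.2,0.35,0,0,0.74]]])

```text
t: 42.42
position: [0.572, 0.1453, 0.2672]
ee_rot: [0.001, 1.0, -0.0, -0.0]
ft_force: [0.5, 0.1, 0.3]
opening: 0.997
grip_force: 0.0
```

```bash
python3 - <<'E'
from h import *
s=sense();print(s["t"],s["position"],s["opening"])
W=grab("wrist","w6"); np.savez("w6.npz",**W)
blob(W,(4,170,90),(16,255,255),(.472,.384),.07,.019,"clamp")
blob(W,(100,150,40),(118,255,255),(.488,.031),.03,.067,"jar lid?")
E
```

```text
42.4167 [0.57203368 0.14534995 0.26719798] 0.9967219771918385
clamp px [461. 115.] [0.4782 0.3794] [0.0955 0.0469] 75.7 circ [0.4722 0.3816] 0.0485
jar lid? none
```

View pics/w6.png

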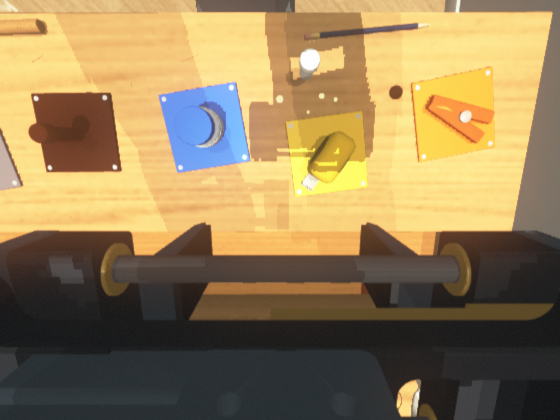

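All four stand on their own mats. Checking distances from the pixels: dog head (39,133), jar lid (199,127), clamp pin (466,116).

```bash
python3 - <<'E'
from h import *
W=dict(np.load("w6.npz"))
C=dict(orange=(.472,.3843),yellow=(.5262,.2072),blue=(.4885,.031),brown=(.4967,-.154))
for n,p,z,m in (("dog",(39,133),.075,"brown"),("jar",(199,127),.067,"blue"),("pin",(466,116),.023,"orange")):
    r=ray(W,p,z)[:2]
    if n=="pin": r=r-.006*np.array([.39,.92])
    print(n,r.round(4),(1e3*(r-C[m])).round(1))
a=np.array([ray(W,p,.019)[:2] for p in((430,95),(428,108),(493,113),(484,140))]);print("clamp apex/open mid",((a[:2].mean(0)+a[2:].mean(0))/2).round(4))
r=ray(W,(335,153),.069)[:2];print("tape",r.round(4),(1e3*(r-C["yellow"])).round(1))
for n,ps in dict(brown=[(36,98),(108,97),(116,167),(49,168)]).items(): print(n,np.mean([ray(W,p,.005)[:2] for p in ps],0))
E
```

```text
dog [ 0.4962 -0.1509] [-0.5  3.1]
jar [0.4895 0.0397] [1.  8.7]
pin [0.4719 0.3853] [-0.1  1. ]
clamp apex/open mid [0.4715 0.3833]
tape [0.5211 0.207 ] [-5.1 -0.2]
brown [ 0.49505636 -0.15301339]
```

```bash
python3 -c "
from cell import ctrl
print(ctrl.close_job())"
```

```text
the job is handed in; nothing more can be done
None
```

I handed the job in at about 42 s of the 144 s allowed. The tape measure, spring clamp, bench dog and jar each stand upright on the mat of their own colour, 1–9 mm from centre by the last camera check (limit 15 mm; the jar read furthest off), and the pencil and look-alikes were left alone; no verdict came back.

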